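# Clamp a filter cassette in the cellar's cassette press

### The job

Slide the white filter cassette gently home against the blue back stop of the press, then turn the red wing screw clockwise until its foot holds the cassette snugly, with about 15 N (10 to 20 N is fine, more than 25 N cracks it), and let go. Take care not to knock the little sight glass beside the wings, and leave everything else on the counter where it is.

Things in the scene. Friction and masses are not known exactly. Their poses are not given: they have to be found in the camera images.
- press: Fixed base of the press: aluminium plate 200 x 130 mm, 8 mm thick, with two grey guide rails (tops 20 mm above the table, 65 mm apart, outer faces 79 mm apart) that run from 110 mm in front of the origin to 30 mm behind it. Origin on the table, straight below the axis of the wing screw. Its +x is the way the cassette slides in (away from the robot, up to 0.3 rad askew), +y left, +z up.
- cassette: White filter cassette, loose, 0.1 to 0.2 kg, its block 60 x 60 mm and 28 mm high, in the rails with 2.5 mm play each side, lying on the 8 mm plate. Origin at the centre of the block's underside, axes like the press's. It starts 40 to 70 mm short of home; it is home when its block meets the blue stop, which is when its origin coincides with the screw axis.
- cassette_grip (a point): Grip point on the cassette's upright blue fin, 95 mm in front (-x) of the cassette's origin and 40 mm above its underside. The fin is 20 mm wide (cassette's y), 14 mm thick (x), and stands from 4 to 52 mm above the cassette's underside; pinch it across its width from above.
- stop: Blue plastic back stop, 18 mm high block at the end of the rails, fixed to the press (its origin and axes coincide with the press's). It breaks when the cassette is pressed against it with more than 20 N.
- head: Head of the press: blue cross-bar 124 mm along y, 34 mm deep, 62 to 74 mm above this body's origin, on two 16 mm columns 48 mm to either side. It carries wing screw, foot and sight glass. Origin below the screw axis at the height of the press's origin plus 0 to 3 mm (its height setting varies). Under it hangs a round sprung black foot, 32 mm across, that starts some 3 to 10 mm above the cassette; where exactly it meets the cassette must be felt.
- wing_grip (a point): Centre of the red wings of the wing screw, on its vertical axis. The wings are one upright blade 66 mm long, 9 mm thick and 24 mm high (12 mm above and below this point), along this point's x axis; pinch the blade across its thickness from above. It does not rise or fall as it turns.
- wing (a joint): Angle of the wing screw (rad), 0 to 3.6, starts between 0 and 0.7, grows as it is turned clockwise seen from above, which lowers the foot 6 mm per rad. Turning takes up to about 0.15 N m of drag when free (less is left on the hand while it stands still), and 0.006 N m more for each newton with which the foot presses on the cassette; from first touch the press force grows by roughly 30 to 42 N per rad. It stays where it is left. The cassette cracks at more than 25 N.
- sight_glass: Fragile amber sight glass, upright, 17 mm across and 48 mm high, standing on the cross-bar beside the wings. Origin at the centre of its foot, 48.5 mm to the left (+y) of the screw axis, 22 mm below the wings' centre; its near side is 40 mm from the screw axis, 7 mm beyond the sweep of the wing tips. Fingers opened wide beside the blade would hit it; it breaks at more than 3 N.
- spent_cassette: A spent cassette of the same shape with a wine-red block, lying on the counter beside the press: a bystander. Origin at the centre of its block's underside.
- sample_a: White sample bottle, 42 mm across, 85 mm high, right of the press: a bystander. Origin at the centre of its underside.
- sample_b: A second sample bottle like it, with a label: a bystander.
- tape_roll: Roll of black tape lying flat, 76 mm across, 20 mm high: a bystander.
- notebook: Blue notebook, 210 x 150 x 14 mm, lying flat on the left: a bystander.
- steel_cup: Steel cup, 72 mm across, 80 mm high, near right: a bystander.
- wash_bottle: White bottle with yellow cap, 66 mm across, 140 mm high, on the left: a bystander.
Things that resemble listed ones, but are neither listed nor needed, are in the scene too. Leave any green or turquoise look-alike of the cassette alone.

How it is judged (in metres and radians):
On the way, in this order (a step that is already met when the one before it is completed fails the run):
1. the cassette is home against the back stop (x of cassette in the frame of press between -0.003 and 0.003 m and z of cassette in the frame of press below 0.012 m and angle between the x axis of cassette and the x axis of press, either way round below 0.08 rad), for 0.2 s.
2. the foot of the wing screw holds the cassette with 8 to 22 N (all of step 1 and contact force between head and cassette between 8 and 22 N), for 0.2 s.
At the end, for the whole second after the job is handed in: The cassette is home (within 3 mm along the rails, flat on the plate and in line with them), the foot presses on it with 8 to 22 N, all is at rest and let go (all of step 2 and linear speed of cassette below 0.01 m/s and velocity of joint wing between -0.05 and 0.05 rad/s); the robot touches nothing.
It fails at once if the foot crushes the cassette (over 25 N) (contact force between head and cassette above 25 N).
It fails at once if the sight glass is knocked (over 3 N) (contact force between anything else and sight_glass above 3 N).
It fails at once if the cassette is rammed against the back stop (over 20 N) (contact force between cassette and stop above 20 N).
It fails at once if a bystander is moved by more than 2 cm (distance of any of spent_cassette, sample_a, sample_b, tape_roll, notebook, steel_cup, wash_bottle from where it was at the start of the episode above 0.02 m).
It also fails if it takes over 72 s, if anything falls off the work surface, if the arm or the gripper's body presses on something with over 40 N, if the wrist force passes 120 N, or if a joint passes its speed limit or range.

### The arm

A 6-joint arm with a two-finger parallel gripper is mounted at the origin on the work surface. World frame = base frame: x ahead of the robot, y to its left, z up, the work surface at z = 0. Lengths are in mm, angles in rad, forces in N, time in s.
With the tool pointing down it reaches from about 275 to 750 mm from the base axis. Payload 10.2 kg.
Tool frame: the origin (TCP) lies at the very end of the fingers, on their centre line; the grasp point (between the pads) lies 19 mm behind it; x points along the fingers, y is the direction in which the jaws open and shut, and the axes are right-handed (so a half turn about x gives the same grasp; the last joint's range is limited). The gripper opens to 85 mm and grips with 20 to 120 N. Pads are 22 mm wide; open, the fingers measure 114 mm over their backs; the gripper's body (76 mm by 85 mm) begins 54 mm behind the grasp point. The pads swing forward as they close: fully open they stand 13 mm farther back than shut.
Start: joints at [1.065, 0.313, 1.498, -0, 1.331, -0.223], TCP at [146.512, 504.148, 231.294] pointing down, gripper open.
Joint ranges: [-2.94, 2.94], [-0.97, 2.17], [0.19, 2.56], [-1.23, 4.37], [0.02, 3.11], [-2.88, 2.88]. Speed limits (rad/s): [2.39, 2.39, 3.01, 3.14, 3.14, 3.14].

### API

Orientations are given as a unit quaternion [w, x, y, z].
In Python, from rig import ctrl, viewer, order gives the robot as it stands. The module is installed in compiled form; this text tells all that it offers.
- The arm moves only by the tool carry_out, never from a script. Its argument "deltas" is a list of rows, each a list of 7 numbers: the gripper command: -1 is fully open, 1 is shut, values between are in proportion, then the shift along the tool's x, y, z in mm, then the turn, a rotation vector about the tool's x, y, z in degrees. A call has exactly 5 rows; each row is the pose to reach, as a shift and turn from the pose commanded when the call began, along the tool's axes at that moment; what a row does not reach only later rows make up. A row lasts 1/8 s, in which the tool goes at most 62.5 mm and 10.7 degrees, less where a joint would pass 70% of its speed; a pose out of reach is approached as far as the arm can. A call with a gripper value outside its range is refused whole. The fingers move at their own pace and stop on an object; "newtons" is the grip in N (left out, the last holds). Time passes only in rows, so rows that repeat a pose let the fingers close, or fill a call up. It gives the time, the measured TCP pose, the force and the opening at its end, in the units of the state.
- ctrl.sense(): the state, without advancing time (a new reading comes with each control period).
- viewer.capture(name): name is "side" or "top"; returns the picture (384x512x3 uint8, red, green, blue); there is no depth.
- viewer.calibration(name): a dict with "fx", "fy", "cx", "cy" (pixels), "xyz" and "attitude" of the camera in the world. Camera axes: x right, y down, z forward; pixel columns grow to the right and rows downward; lengths in mm; the calibration is good to about 2 mm. A picture is of the moment at which its call begins. calibration takes no time and is no camera call.
- order.finish_job(): hands the job in, once; it reports no verdict.
The state is a dict: "time_s": time; "joints": joint angles; "dq": joint speeds; "tau": joint torques, N m; "eef_pos": TCP position; "ee_rot": TCP orientation; "force": force on the tool from outside, world axes, zero at the start; "wrist_torque": the same for the moment, N m; "grip_width": opening from 0.0 (shut) to 1.0 (fully open).
Only numpy, scipy, OpenCV 4.12 (cv2) and the standard library are available. Lean on these libraries where they do the work, as an engineer would, in place of code of your own. Each camera call takes 0.05 s, during which the arm holds its last target. There are 200 camera calls.

## Working session

There is one attempt and no reset: what is moved stays moved. The work goes in short steps, Python scripts to look and compute and a tool call to move; the robot and the scene stay as the last step left them, time stands still between calls to the robot, and variables do not carry over. Pictures are saved under pics/ and viewed, about 8 in all and at most 12, crops included, and the job is handed in when it is done.

Besides the shell and the picture viewer there is one more tool, called after "Emit:" as name(argument=value, ...) on one line, values as JSON. carry_out: Moves the arm, as the interface text tells. Its arguments: {"type":"object","properties":{"deltas":{"type":"array"},"newtons":{"type":"number"}},"required":["deltas"]}

```bash
mkdir -p pics; python3 - <<'E'
from rig import ctrl, viewer, order
import cv2,numpy as np
s=ctrl.sense()
for k,v in s.items(): print(k,np.round(v,3))
for n in("top","side"):
    im=viewer.capture(n); cv2.imwrite(f"pics/{n}0.png",im[:,:,::-1]); print(n,viewer.calibration(n))
E
```

```text
time_s 0.0
joints [ 1.065  0.313  1.498  0.     1.331 -0.223]
dq [ 0.001 -0.001 -0.001 -0.     0.001 -0.001]
tau [ 0.0000e+00 -4.1227e+01 -2.5974e+01 -0.0000e+00  4.0000e-03  0.0000e+00]
eef_pos [146.372 503.896 230.706]
ee_rot [ 0.7    0.099  0.7   -0.1  ]
force [1.103 0.323 1.288]
wrist_torque [ 0.031 -0.008  0.056]
grip_width 1.0
top {'fx': 363.94726886035096, 'fy': 363.94726886035096, 'cx': 255.95503410994377, 'cy': 191.94460639277725, 'xyz': array([ 455.99920888,   77.05127363, 1231.95938733]), 'attitude': array([-0.03580954,  0.70906057, -0.70234347,  0.05161815])}
side {'fx': 377.8784796882971, 'fy': 377.8784796882971, 'cx': 249.70797003643213, 'cy': 187.47150917768687, 'xyz': array([ -76.58986624, -834.88492963,  916.86208494]), 'attitude': array([-0.42641118,  0.84457169, -0.2937692 ,  0.13627845])}
```

View pics/top0.png

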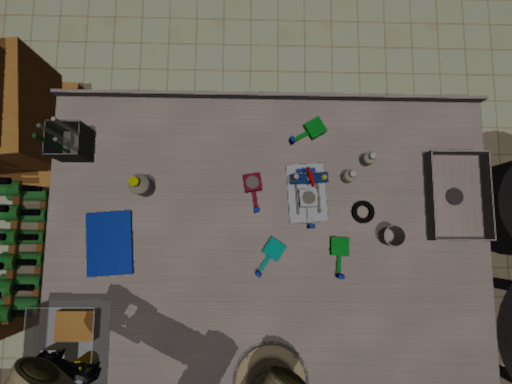

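View pics/side0.png

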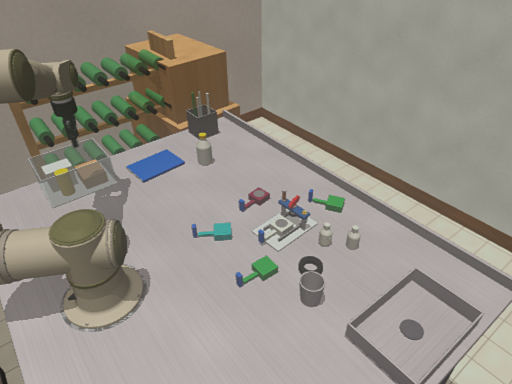

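The top view shows the press at about (308,193), with the white cassette block at (309,198), its blue fin at (311,225) and the red wings at (310,177). The look-alikes are green at (315,128) and (340,246), and turquoise at (273,248). The spent cassette is at (252,183). The white block inside the press rails is the one meant, so I'll confirm it in an enlarged crop.

```bash
python3 - <<'E'
import cv2,numpy as np
a=cv2.imread("pics/top0.png")[155:240,270:345]; b=cv2.imread("pics/side0.png")[180:255,245:325]
a=cv2.resize(a,(int(75*600/85),600),interpolation=cv2.INTER_CUBIC)[:, :400*2]
cv2.imwrite("pics/a.png",a)
b=cv2.resize(b,(640,600),interpolation=cv2.INTER_CUBIC);cv2.imwrite("pics/b.png",b)
E
```

```text
(no output)
```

View pics/a.png

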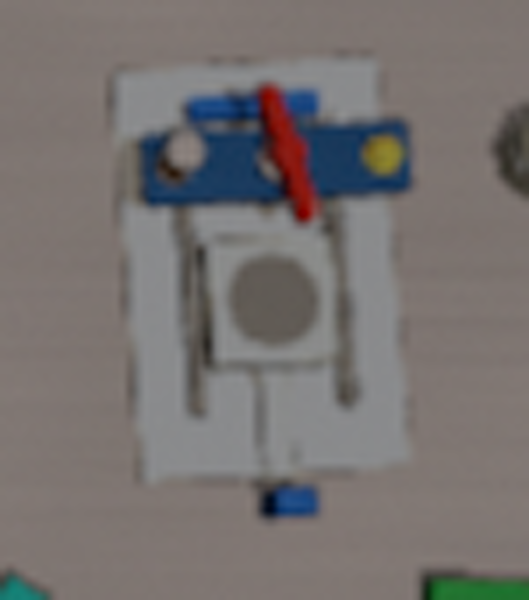

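View pics/b.png

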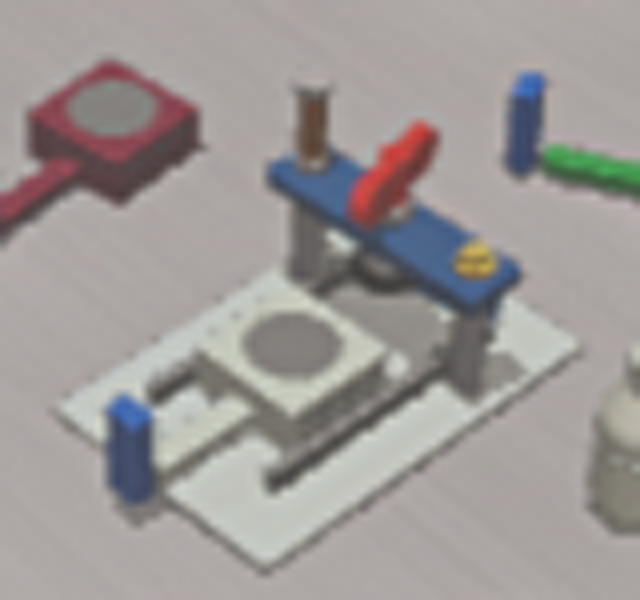

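The crops confirm it. The white cassette lies in the rails, with its fin top at about (311,225) in the top view. The amber glass is on the left of the bar and the red blade is slightly askew. Next I'll measure.

```bash
cat > h.py <<'E'
import cv2,numpy as np
from scipy.spatial.transform import Rotation as R
from rig import ctrl, viewer
def ray(n,uv):
    c=viewer.calibration(n); w,x,y,z=c["attitude"]
    d=np.c_[(np.atleast_2d(uv)-[c["cx"],c["cy"]])/[c["fx"],c["fy"]],np.ones(len(np.atleast_2d(uv)))]
    return c["xyz"],R.from_quat([x,y,z,w]).apply(d)
def plane(n,uv,z):
    o,d=ray(n,uv); return o+d*((z-o[2])/d[:,2])[:,None]
def tri(uv1,uv2):
    o1,d1=ray("top",uv1);o2,d2=ray("side",uv2);d1=d1[0];d2=d2[0]
    t=np.linalg.lstsq(np.c_[d1,-d2],o2-o1,rcond=None)[0];p,q=o1+t[0]*d1,o2+t[1]*d2
    return (p+q)/2,np.linalg.norm(p-q)
def comps(m,off=(0,0),minA=8):
    n,l,s,c=cv2.connectedComponentsWithStats(m.astype(np.uint8)); out=[]
    for i in range(1,n):
        if s[i,4]>=minA:
            p=np.argwhere(l==i)[:,::-1]+off; out.append(p)
    return out
def pca(p):
    c=p[:,:2].mean(0);w,v=np.linalg.eigh(np.cov((p[:,:2]-c).T));return c,v[:,1],np.sqrt(12*w[::-1])
E
python3 - <<'E'
from h import *
for n,(x0,x1,y0,y1) in {"top":(270,345,155,240),"side":(245,325,180,255)}.items():
    im=cv2.imread(f"pics/{n}0.png")[y0:y1,x0:x1]; H=cv2.cvtColor(im,cv2.COLOR_BGR2HSV); h,s,v=[H[:,:,i].astype(int) for i in range(3)]
    for nm,m in {"blue":(h>95)&(h<130)&(s>120)&(v>60),"red":((h<8)|(h>172))&(s>140)&(v>90),"amber":(h>5)&(h<20)&(s>80)}.items():
        for p in comps(m,(x0,y0)):
            print(n,nm,len(p),p.mean(0).round(1),p.min(0),p.max(0))
            if n=="top":
                z={"blue":75.5,"red":103,"amber":90}[nm]
                if nm=="blue" and p.mean(0)[1]>215:z=60
                c,a,L=pca(plane(n,p,z));print("   ",c.round(1),a.round(3),L.round(1), "yaw axis",np.degrees(np.arctan2(a[1],a[0])).round(1))
# plate: light low-sat pixels outline, top
im=cv2.imread("pics/top0.png")[155:240,270:345];H=cv2.cvtColor(im,cv2.COLOR_BGR2HSV)
print("plate/table HSV",H[75,25],H[20,5],H[50,50+5], H[60,20],H[80,60])
E
```

```text
top blue 13 [312.5 169.2] [311 168] [314 171]
    [ 676.4 -130.8] [-0.323  0.947] [12.9 11.1] yaw axis 108.8
top blue 30 [301.5 170. ] [297 169] [306 171]
    [673.1 -95.1] [-0.014  1.   ] [32.9  9.5] yaw axis 90.8
top blue 110 [300.  179.1] [290 174] [309 183]
    [643.3 -90.2] [-0.137  0.991] [56.  31.9] yaw axis 97.9
top blue 87 [318.8 177.3] [313 173] [327 182]
    [ 650. -151.] [0.321 0.947] [41.3 31.8] yaw axis 71.2
top blue 23 [311.4 225.6] [309 224] [314 227]
    [ 494.8 -128. ] [0.083 0.997] [19.  12.4] yaw axis 85.2
top red 58 [310.6 176.3] [307 167] [314 185]
    [ 648.1 -119.5] [-0.956 -0.295] [58.6 10. ] yaw axis -162.9
side blue 12 [261.  231.5] [259 230] [263 233]
side red 36 [293.2 200.6] [289 196] [298 206]
side amber 12 [283.5 195.5] [283 193] [284 198]
plate/table HSV [ 11  28 127] [  8  24 125] [110   5 141] [ 60   2 139] [ 11  26 108]
```

```bash
python3 - <<'E'
from h import *
x0,x1,y0,y1=270,345,155,240
im=cv2.imread("pics/top0.png")
K=4; big=cv2.resize(im[y0:y1,x0:x1],None,fx=K,fy=K,interpolation=cv2.INTER_CUBIC)
H=cv2.cvtColor(big,cv2.COLOR_BGR2HSV).astype(int);h,s,v=H[:,:,0],H[:,:,1],H[:,:,2]
def world(p,z): return plane("top",(p+.5)/K-.5+[x0,y0],z)
def rect(m,z,nm):
    ps=[p for p in comps(m) if len(p)>60*K]
    P=np.vstack(ps);W=world(P,z)[:,:2].astype(np.float32)
    r=cv2.minAreaRect(W);b=cv2.boxPoints(r);print(nm,len(ps),np.round(r[0],1),np.round(r[1],1),round(r[2],2))
    return r
pl=(s<14)&(v>115)
pl=cv2.morphologyEx(pl.astype(np.uint8),cv2.MORPH_OPEN,np.ones((9,9)))
l=max(comps(pl),key=len); 
W=world(l,8)[:,:2].astype(np.float32);r=cv2.minAreaRect(W);print("plate",np.round(r[0],1),np.round(r[1],1),round(r[2],2))
bl=(h>95)&(h<130)&(s>110)
P=comps(bl,minA=300)
for p in P: print(len(p),world(p,75.5)[:,:2].mean(0).round(1),(p.mean(0)/K+[x0,y0]).round(1))
bar=[p for p in P if 172<p.mean(0)[1]/K+y0<186]
W=world(np.vstack(bar),75.5)[:,:2].astype(np.float32);r=cv2.minAreaRect(W);print("bar",np.round(r[0],1),np.round(r[1],1),round(r[2],2))
# cassette block top z=36 : very bright
g=(s<25)&(v>100)
red=((h<8)|(h>172))&(s>120)
p=max(comps(red),key=len)
for z in(97,108):
  W=world(p,z);r=cv2.minAreaRect(W[:,:2].astype(np.float32));print("red",z,np.round(r[0],1),np.round(r[1],1),round(r[2],2),pca(W))
fin=[p for p in P if p.mean(0)[1]/K+y0>215][0]
r=cv2.minAreaRect(world(fin,60)[:,:2].astype(np.float32));print("fin",np.round(r[0],1),np.round(r[1],1),round(r[2],2))
print("tri fin",tri((311.4,225.6),(261,231.0)), "red",tri((310.6,176.3),(293.2,200.6)))
E
```

```text
plate [ 575.1 -124.1] [133.7 131.1] 4.03
511 [673.2 -94.2] [301.6 170.3]
1475 [ 650.4 -151.6] [319.3 177.5]
1908 [643.6 -89.7] [300.3 179.4]
408 [ 493.9 -123.5] [311.2 226. ]
bar [ 648.1 -117.8] [ 33.2 121.6] 4.97
red 97 [ 649.5 -119.7] [62.8 16.7] 22.94 (array([ 648.91972189, -119.70328719]), array([-0.95464589, -0.29774357]), array([57.61004956, 12.3986619 ]))
red 108 [ 647.6 -117.8] [62.2 16.5] 22.95 (array([ 647.04994076, -117.79634656]), array([-0.95464589, -0.29774357]), array([57.0516943 , 12.27849436]))
fin [ 494.9 -125.9] [12.  23.5] 0.5
tri fin (array([ 495.04461387, -128.72447144,   57.46087742]), np.float64(0.7573278869673447)) red (array([ 647.20289346, -119.03903985,  102.59502304]), np.float64(2.415059440769137))
```

```bash
cat >> h.py <<'E'
def delta(pos,yawdeg):
    """tool-frame shift (mm) and rotvec (deg) to tool pointing down, jaw axis y at yawdeg (mod 180, both printed)"""
    s=ctrl.sense();w,x,y,z=s["ee_rot"];r=R.from_quat([x,y,z,w])
    print("pos",np.round(s["eef_pos"],1),"q",np.round(s["joints"],2),"F",np.round(s["force"],1),"T",np.round(s["wrist_torque"],3),"g",round(s["grip_width"],3),"t",s["time_s"],"axes",r.as_matrix().round(3).tolist())
    print("shift",r.inv().apply(np.array(pos)-s["eef_pos"]).round(1))
    for a in(yawdeg,yawdeg+180):
        a=np.radians(a);X=np.array([0,0,-1.]);Y=np.array([np.cos(a),np.sin(a),0])
        t=R.from_matrix(np.c_[X,Y,np.cross(X,Y)]);print("rot",np.degrees((r.inv()*t).as_rotvec()).round(1))
E
python3 -c "
from h import *
delta([495,-127,150],94.2)"
```

```text
pos [146.4 503.9 230.8] q [ 1.06  0.31  1.5   0.    1.33 -0.22] F [0.  0.1 0.8] T [-0.064 -0.041  0.001] g 1.0 t 0.1 axes [[-0.001, 0.279, 0.96], [-0.001, 0.96, -0.279], [-1.0, -0.001, -0.0]]
shift [  81.3 -508.5  510.9]
rot [-20.4  -0.    0.1]
rot [1.596e+02 1.000e-01 0.000e+00]
```

Emit:
carry_out(deltas=[[0, 0, -40, 40, -5, 0, 0], [0, 0, -80, 80, -10, 0, 0], [0, 0, -120, 120, -15, 0, 0], [0, 0, -160, 160, -20.4, 0, 0], [0, 0, -200, 200, -20.4, 0, 0]], newtons=20)

```text
time_s: 0.72
eef_pos: [283.1, 254.7, 231.2]
ee_rot: [0.707, -0.026, 0.707, 0.026]
force: [-0.1, 0.4, 0.5]
grip_width: 0.5
```

```bash
python3 -c "
from h import *
delta([495,-127,110],94.2)"
```

```text
pos [283.1 254.7 231.2] q [ 0.42 -0.01  1.88 -0.    1.27 -1.22] F [-0.1  0.4  0.5] T [ 0.014  0.001 -0.008] g 0.5 t 0.725 axes [[0.0, -0.075, 0.997], [-0.0, 0.997, 0.075], [-1.0, -0.0, 0.0]]
shift [ 121.2 -396.4  182.8]
rot [0.1 0.  0. ]
rot [-179.9   -0.     0. ]
```

Emit:
carry_out(deltas=[[0, 0, -48, 22, 0, 0, 0], [0, 0, -96, 44, 0, 0, 0], [0, 0, -144, 66, 0, 0, 0], [0, 0, -192, 88, 0, 0, 0], [0, 0, -240, 110, 0, 0, 0]])

```text
time_s: 1.35
eef_pos: [410.5, 23.3, 231.2]
ee_rot: [0.707, -0.026, 0.707, 0.026]
force: [0.5, 0.3, 0.4]
grip_width: 0.504
```

Emit:
carry_out(deltas=[[0, 20, -45, 20, 0, 0, 0], [0, 50, -90, 40, 0, 0, 0], [0, 80, -130, 60, 0, 0, 0], [0, 110, -156, 73, 0, 0, 0], [0, 120, -156, 73, 0, 0, 0]])

```text
time_s: 1.98
eef_pos: [493.8, -126.2, 109.2]
ee_rot: [0.706, -0.025, 0.708, 0.026]
force: [-0.7, 0.1, -0.2]
grip_width: 0.496
```

```bash
python3 - <<'E'
from h import *
delta([495,-127,29],94.2)
im=viewer.capture("top");cv2.imwrite("pics/t1.png",im[:,:,::-1])
b=viewer.capture("side")
cv2.imwrite("pics/s1.png",cv2.resize(b[175:265,225:325],None,fx=6,fy=6,interpolation=cv2.INTER_CUBIC)[:,:,::-1])
E
```

```text
pos [ 493.8 -126.2  109.2] q [-0.48  0.41  1.7  -0.    1.03 -2.12] F [-0.7  0.1 -0.2] T [0.027 0.034 0.018] g 0.496 t 1.975 axes [[-0.003, -0.071, 0.997], [0.001, 0.997, 0.071], [-1.0, 0.002, -0.003]]
shift [80.2 -1.   1.4]
rot [-0.1 -0.2 -0.1]
rot [ 1.799e+02 -1.000e-01  3.000e-01]
```

View pics/s1.png

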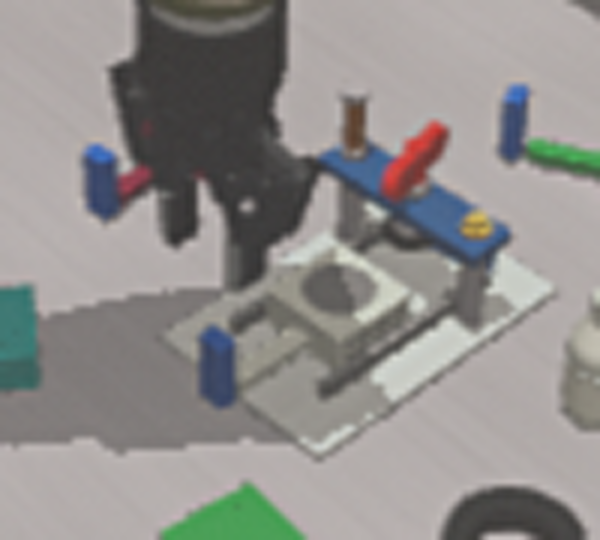

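The gripper hangs open above the fin (fin at about (218,365) in this crop) and the view to the press is clear. I'll descend on the fin next.

Emit:
carry_out(deltas=[[0, 20, -1, 1, 0, 0, 0], [0, 40, -1, 1.4, 0, 0, 0], [0, 60, -1, 1.4, 0, 0, 0], [0, 80, -1, 1.4, 0, 0, 0], [0, 80, -1, 1.4, 0, 0, 0]])

```text
time_s: 2.7
eef_pos: [495.3, -125.2, 31.5]
ee_rot: [0.706, -0.026, 0.707, 0.026]
force: [1.0, -1.1, 0.7]
grip_width: 0.496
```

```bash
python3 - <<'E'
from h import *
delta([495,-127,29],94.2)
b=viewer.capture("side")
cv2.imwrite("pics/s2.png",cv2.resize(b[175:265,225:325],None,fx=6,fy=6,interpolation=cv2.INTER_CUBIC)[:,:,::-1])
E
```

```text
pos [ 495.3 -125.2   31.5] q [-0.48  0.54  1.75  0.    0.85 -2.12] F [ 1.  -1.1  0.7] T [-0.013 -0.036  0.007] g 0.496 t 2.7 axes [[-0.001, -0.074, 0.997], [0.001, 0.997, 0.074], [-1.0, 0.001, -0.001]]
shift [ 2.5 -1.8 -0.4]
rot [ 0.1 -0.1 -0. ]
rot [-1.799e+02  1.000e-01 -1.000e-01]
```

View pics/s2.png

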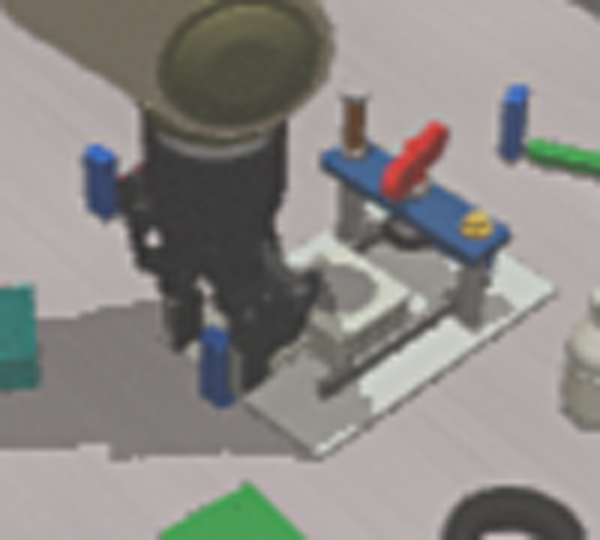

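The fingers straddle the fin at (218,365). I'll close gently.

Emit:
carry_out(deltas=[[0, 2, -1, -2, 0, 0, 0], [0.5, 2, -1, -2, 0, 0, 0], [1, 2, -1, -2, 0, 0, 0], [1, 2, -1, -2, 0, 0, 0], [1, 2, -1, -2, 0, 0, 0]], newtons=25)

```text
time_s: 3.38
eef_pos: [493.8, -127.5, 29.6]
ee_rot: [0.707, -0.026, 0.707, 0.026]
force: [-3.3, -1.1, 5.5]
grip_width: 0.23
```

```bash
python3 -c "
from h import *
delta([552,-122,29],94.2)"
```

```text
pos [ 493.8 -127.5   29.6] q [-0.48  0.54  1.76 -0.    0.84 -2.13] F [-3.3 -1.1  5.5] T [-0.18   0.348 -0.017] g 0.23 t 3.375 axes [[0.0, -0.073, 0.997], [-0.0, 0.997, 0.073], [-1.0, -0.0, 0.0]]
shift [ 0.6  1.2 58.4]
rot [-0.  0.  0.]
rot [180.   0.  -0.]
```

Emit:
carry_out(deltas=[[1, 0, 0, 8, 0, 0, 0], [1, 0, 0, 18, 0, 0, 0], [1, 0, 0, 28, 0, 0, 0], [1, 0, 0, 38, 0, 0, 0], [1, 0, 0, 44, 0, 0, 0]])

```text
time_s: 4.0
eef_pos: [537.6, -124.1, 29.6]
ee_rot: [0.706, -0.026, 0.707, 0.026]
force: [-6.7, -0.6, 8.1]
grip_width: 0.227
```

Emit:
carry_out(deltas=[[1, 0, 0, 0.5, 0, 0, 0], [1, 0, 0, 2, 0, 0, 0], [1, 0, 0, 3, 0, 0, 0], [1, 0, 0, 4, 0, 0, 0], [1, 0, 0, 5, 0, 0, 0]])

```text
time_s: 4.62
eef_pos: [542.3, -123.8, 29.6]
ee_rot: [0.706, -0.026, 0.707, 0.026]
force: [-5.4, -0.2, 6.8]
grip_width: 0.229
```

```bash
python3 -c "
from h import *
delta([552,-122,29],94.2)"
```

```text
pos [ 542.3 -123.8   29.6] q [-0.43  0.62  1.61 -0.    0.91 -2.08] F [-5.4 -0.2  6.8] T [-0.137  0.726 -0.076] g 0.229 t 4.625 axes [[-0.001, -0.073, 0.997], [-0.0, 0.997, 0.073], [-1.0, 0.0, -0.001]]
shift [0.6 1.1 9.8]
rot [ 0.  -0.1 -0. ]
rot [-1.8e+02  0.0e+00 -1.0e-01]
```

Emit:
carry_out(deltas=[[1, -0.3, 0, 0.8, 0, 0, 0], [1, -0.3, 0, 1.6, 0, 0, 0], [1, -0.3, 0, 2.4, 0, 0, 0], [1, -0.3, 0, 3.2, 0, 0, 0], [1, -0.3, 0, 4, 0, 0, 0]])

```text
time_s: 5.25
eef_pos: [546.3, -123.4, 29.8]
ee_rot: [0.706, -0.026, 0.707, 0.026]
force: [-4.1, -0.9, 5.9]
grip_width: 0.227
```

Emit:
carry_out(deltas=[[1, 0, 0, 0.4, 0, 0, 0], [1, 0, 0, 0.8, 0, 0, 0], [1, 0, 0, 1.2, 0, 0, 0], [1, 0, 0, 1.6, 0, 0, 0], [1, 0, 0, 2, 0, 0, 0]])

```text
time_s: 5.88
eef_pos: [548.3, -123.3, 29.8]
ee_rot: [0.706, -0.026, 0.707, 0.026]
force: [-4.9, -0.5, 6.1]
grip_width: 0.226
```

Emit:
carry_out(deltas=[[1, 0, 0, 0.4, 0, 0, 0], [1, 0, 0, 0.8, 0, 0, 0], [1, 0, 0, 1.2, 0, 0, 0], [1, 0, 0, 1.6, 0, 0, 0], [1, 0, 0, 2, 0, 0, 0]])

```text
time_s: 6.5
eef_pos: [550.3, -123.2, 29.8]
ee_rot: [0.706, -0.026, 0.707, 0.026]
force: [-4.9, 0.2, 6.2]
grip_width: 0.228
```

Emit:
carry_out(deltas=[[1, 0, 0, 0.3, 0, 0, 0], [1, 0, 0, 0.6, 0, 0, 0], [1, 0, 0, 0.9, 0, 0, 0], [1, 0, 0, 1.2, 0, 0, 0], [1, 0, 0, 1.5, 0, 0, 0]])

```text
time_s: 7.12
eef_pos: [551.8, -123.0, 29.7]
ee_rot: [0.706, -0.026, 0.707, 0.026]
force: [-5.1, 0.1, 6.1]
grip_width: 0.229
```

Emit:
carry_out(deltas=[[1, 0, 0, 0.2, 0, 0, 0], [1, 0, 0, 0.4, 0, 0, 0], [1, 0, 0, 0.6, 0, 0, 0], [1, 0, 0, 0.8, 0, 0, 0], [1, 0, 0, 1, 0, 0, 0]])

```text
time_s: 7.75
eef_pos: [552.6, -122.9, 29.7]
ee_rot: [0.706, -0.026, 0.707, 0.026]
force: [-6.5, -1.6, 6.7]
grip_width: 0.23
```

Emit:
carry_out(deltas=[[1, 0, 0, 0.2, 0, 0, 0], [1, 0, 0, 0.4, 0, 0, 0], [1, 0, 0, 0.6, 0, 0, 0], [1, 0, 0, 0.8, 0, 0, 0], [1, 0, 0, 1, 0, 0, 0]])

```text
time_s: 8.38
eef_pos: [552.7, -123.0, 29.8]
ee_rot: [0.705, -0.026, 0.708, 0.026]
force: [-12.3, -1.8, 11.5]
grip_width: 0.225
```

The arm stopped at x=552.7 and the force rose by about 7 N, so the cassette is against the stop. That agrees with the expected home position of the fin, 553. I'll relax, open and rise.

Emit:
carry_out(deltas=[[1, 0, 0, -0.7, 0, 0, 0], [0.3, 0, 0, -0.7, 0, 0, 0], [0, 0, 0, -0.7, 0, 0, 0], [0, 0, 0, -0.7, 0, 0, 0], [0, 0, 0, -0.7, 0, 0, 0]])

```text
time_s: 9.0
eef_pos: [553.5, -122.8, 29.5]
ee_rot: [0.707, -0.026, 0.707, 0.026]
force: [-0.1, 0.2, -0.3]
grip_width: 0.499
```

Emit:
carry_out(deltas=[[0, -15, 0, -0.7, 0, 0, 0], [0, -50, 0, -0.7, 0, 0, 0], [0, -95, 0, -0.7, 0, 0, 0], [0.4, -140, 0, -20, 0, 0, 0], [0.4, -150, 0, -35, 0, 0, 0]])

```text
time_s: 9.62
eef_pos: [519.0, -125.9, 183.6]
ee_rot: [0.709, -0.027, 0.705, 0.025]
force: [0.3, -1.2, -1.2]
grip_width: 0.297
```

```bash
python3 - <<'E'
from h import *
delta([648,-118,86],108)
for n,(x0,x1,y0,y1) in {"top":(270,345,155,240),"side":(245,325,180,255)}.items():
    b=viewer.capture(n); cv2.imwrite(f"pics/{n}2.png",b[:,:,::-1])
    cr=cv2.resize(b[y0:y1,x0:x1],(400,400),interpolation=cv2.INTER_CUBIC)
    A=cr if n=="top" else np.hstack([A,cr])
    H=cv2.cvtColor(b[y0:y1,x0:x1],cv2.COLOR_RGB2HSV).astype(int);h,s,v=H[:,:,0],H[:,:,1],H[:,:,2]
    for p in comps(((h<8)|(h>172))&(s>140)&(v>90),(x0,y0)): print(n,"red",len(p),p.mean(0).round(1))
cv2.imwrite("pics/both2.png",A[:,:,::-1])
E
```

```text
pos [ 519.  -125.9  183.6] q [-0.46  0.37  1.55 -0.    1.22 -2.1 ] F [ 0.3 -1.2 -1.2] T [-0.017  0.025  0.017] g 0.297 t 9.625 axes [[0.006, -0.073, 0.997], [-0.003, 0.997, 0.073], [-1.0, -0.003, 0.005]]
shift [ 98.3  -1.3 128.7]
rot [-13.8   0.3   0.2]
rot [166.2   0.3  -0.4]
top red 59 [310.5 176.2]
side red 38 [293.1 200.8]
```

View pics/both2.png

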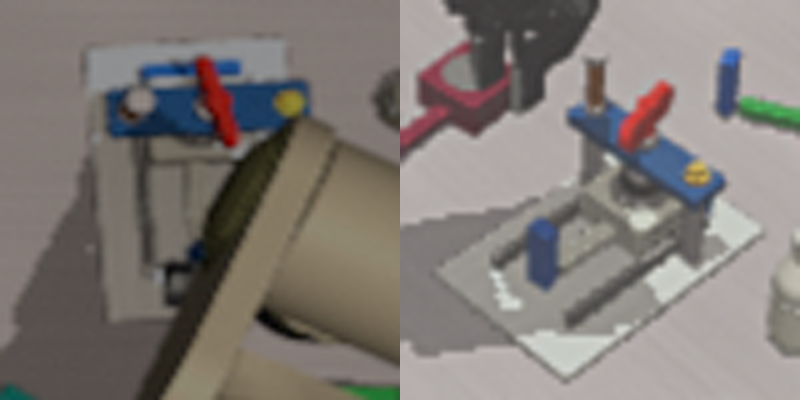

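The cassette sits home under the foot, its block under the bar at (650,205) in the crop. The wings and the amber glass are untouched. I'll move above the wings with the jaws narrowed to about 25 mm.

Emit:
carry_out(deltas=[[0.4, 0, 0, 30, -3, 0, 0], [0.4, 0, -1, 65, -7, 0, 0], [0.4, 10, -1, 100, -10, 0, 0], [0.4, 25, -1, 129, -13.3, 0.3, 0.2], [0.4, 35, -1, 129, -13.3, 0.3, 0.2]])

```text
time_s: 10.35
eef_pos: [648.1, -116.5, 142.5]
ee_rot: [0.696, -0.106, 0.701, 0.109]
force: [-1.3, -0.6, -0.7]
grip_width: 0.305
```

Emit:
carry_out(deltas=[[0.4, 0, 0, 0, 0, 0, 0], [0.4, 0, 0, 0, 0, 0, 0], [0.4, 0, 0, 0, 0, 0, 0], [0.4, 0, 0, 0, 0, 0, 0], [0.4, 0, 0, 0, 0, 0, 0]])

```text
time_s: 10.98
eef_pos: [647.2, -117.1, 144.8]
ee_rot: [0.697, -0.106, 0.701, 0.109]
force: [0.5, -0.1, -0.5]
grip_width: 0.301
```

```bash
python3 - <<'E'
from h import *
delta([648,-118,83],107.5)
A=[]
for n,(x0,x1,y0,y1) in {"top":(270,345,140,215),"side":(255,325,165,235)}.items():
    b=viewer.capture(n); A.append(cv2.resize(b[y0:y1,x0:x1],(400,400),interpolation=cv2.INTER_CUBIC))
cv2.imwrite("pics/both3.png",np.hstack(A)[:,:,::-1])
E
```

```text
pos [ 647.2 -117.1  144.8] q [-0.36  0.68  1.16  0.    1.31 -2.23] F [ 0.5 -0.1 -0.5] T [-0.02  -0.044 -0.008] g 0.301 t 10.975 axes [[-0.006, -0.301, 0.954], [0.002, 0.954, 0.301], [-1.0, 0.004, -0.005]]
shift [61.8 -1.4  0.8]
rot [-0.  -0.3 -0.2]
rot [180.   -0.4   0.4]
```

View pics/both3.png

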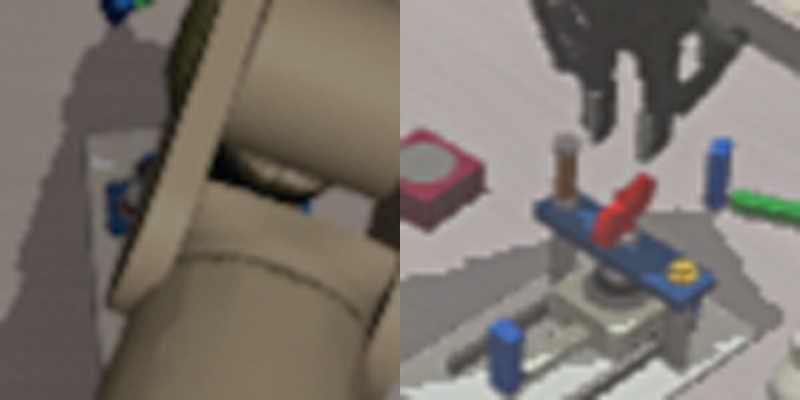

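The fingers stand above the blade in the side view, and the glass top at (566,145) is close to the left knuckle. I'll measure the finger silhouette in the jaw plane before going down.

```bash
python3 - <<'E'
from h import *
b=viewer.capture("side");s=ctrl.sense();w,x,y,z=s["ee_rot"];M=R.from_quat([x,y,z,w]).as_matrix();t=s["eef_pos"]
x0,x1,y0,y1=255,325,140,235
c=b[y0:y1,x0:x1].max(2)
p=np.argwhere(c<75)[:,::-1]+[x0,y0]
o,d=ray("side",p);n=M[:,2]
for off in(0,):
    P=o+d*(((t+off*n-o)@n)/(d@n))[:,None]
    lat=(P-t)@M[:,1];h=P[:,2]-t[2]
    for a in range(-5,100,6):
        m=(h>=a)&(h<a+6)&(abs(lat)<75)
        if m.sum():print(a,lat[m].min().round(1),lat[m].max().round(1),m.sum())
E
```

```text
1 -19.5 18.8 4
7 -22.9 15.2 5
13 -26.2 15.4 7
19 -25.9 15.9 8
25 -25.3 16.1 7
31 -25.0 28.1 13
37 -35.4 43.8 18
43 -38.6 44.0 26
49 -41.8 48.2 30
55 -45.0 52.3 32
61 -48.1 56.4 33
67 -54.4 60.6 38
73 -54.0 60.7 41
79 -57.1 64.8 42
85 -60.2 65.1 43
91 -62.8 61.4 47
97 -65.8 57.6 44
```

At 37 mm and more above the tips the knuckle silhouette reaches about 40 mm out. Gripping with the TCP at z=91 keeps the glass top (at most 125) below that, and still gives 17 mm or more of blade between the pads.

Emit:
carry_out(deltas=[[0.53, 3, -1, 0.8, 0, -0.3, -0.2], [0.53, 12, -1, 0.8, 0, -0.3, -0.2], [0.53, 22, -1, 0.8, 0, -0.3, -0.2], [0.53, 28, -1, 0.8, 0, -0.3, -0.2], [0.53, 30, -1, 0.8, 0, -0.3, -0.2]])

```text
time_s: 11.75
eef_pos: [648.0, -117.6, 113.9]
ee_rot: [0.699, -0.107, 0.699, 0.108]
force: [-0.6, -0.3, -0.2]
grip_width: 0.233
```

Emit:
carry_out(deltas=[[0.53, 5, 0, 0, 0, 0, 0], [0.53, 10, 0, 0, 0, 0, 0], [0.53, 15, 0, 0, 0, 0, 0], [0.53, 20, 0, 0, 0, 0, 0], [0.53, 24, 0, 0, 0, 0, 0]])

```text
time_s: 12.38
eef_pos: [648.1, -117.7, 90.2]
ee_rot: [0.699, -0.107, 0.699, 0.108]
force: [0.3, -0.2, 0.1]
grip_width: 0.233
```

```bash
python3 - <<'E'
from h import *
delta([648,-118,91],107.5)
b=viewer.capture("side"); cv2.imwrite("pics/s4.png",cv2.resize(b[165:235,255:325],(560,560),interpolation=cv2.INTER_CUBIC)[:,:,::-1])
E
```

```text
pos [ 648.1 -117.7   90.2] q [-0.36  0.73  1.22  0.    1.19 -2.23] F [ 0.3 -0.2  0.1] T [0.007 0.021 0.005] g 0.233 t 12.375 axes [[0.0, -0.301, 0.954], [0.001, 0.954, 0.301], [-1.0, 0.001, 0.0]]
shift [-0.8 -0.3 -0.2]
rot [-0.  0. -0.]
rot [ 1.8e+02 -1.0e-01 -0.0e+00]
```

View pics/s4.png

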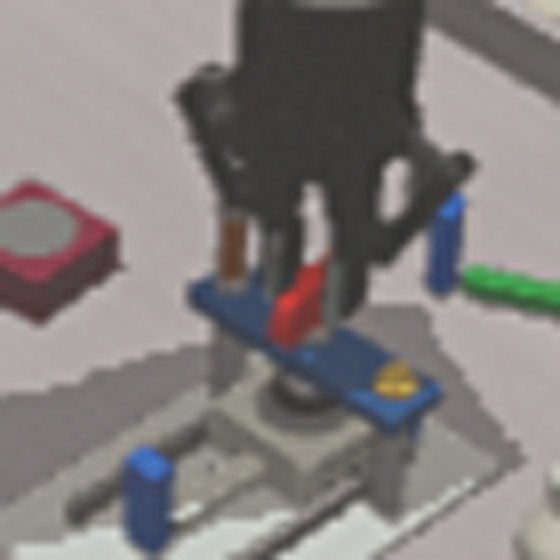

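The red blade at (300,305) is between the fingers, and the amber glass at (233,250) is clear of the left finger with about 0 N on the arm. I'll close.

Emit:
carry_out(deltas=[[0.7, 0, 0, 0, 0, 0, 0], [1, 0, 0, 0, 0, 0, 0], [1, 0, 0, 0, 0, 0, 0], [1, 0, 0, 0, 0, 0, 0], [1, 0, 0, 0, 0, 0, 0]], newtons=40)

```text
time_s: 13.05
eef_pos: [648.5, -118.8, 90.8]
ee_rot: [0.699, -0.108, 0.698, 0.107]
force: [1.4, -5.4, -2.1]
grip_width: 0.09
```

```bash
python3 -c "
from h import *
delta([648,-118,91],107.5)"
```

```text
pos [ 648.5 -118.8   90.8] q [-0.36  0.73  1.22 -0.    1.19 -2.23] F [ 1.4 -5.4 -2.1] T [-0.695 -0.298 -0.108] g 0.09 t 13.05 axes [[0.002, -0.3, 0.954], [-0.001, 0.954, 0.3], [-1.0, -0.001, 0.001]]
shift [-0.2  0.9 -0.3]
rot [-0.   0.1  0.1]
rot [ 1.8e+02  1.0e-01 -1.0e-01]
```

Emit:
carry_out(deltas=[[1, 0, -1, 0.3, 2, 0, 0], [1, 0, -1, 0.3, 4, 0, 0], [1, 0, -1, 0.3, 6, 0, 0], [1, 0, -1, 0.3, 8, 0, 0], [1, 0, -1, 0.3, 10, 0, 0]])

```text
time_s: 13.68
eef_pos: [648.7, -119.0, 90.8]
ee_rot: [0.706, -0.045, 0.706, 0.045]
force: [-2.6, -5.6, 2.2]
grip_width: 0.093
```

```bash
cat > s.py <<'E'
from h import *
s=ctrl.sense();w,x,y,z=s["ee_rot"];M=R.from_quat([x,y,z,w]).as_matrix()
print("yaw",np.degrees(np.arctan2(M[1,1],M[0,1])).round(2),"pos",s["eef_pos"].round(2) if hasattr(s["eef_pos"],"round") else s["eef_pos"],"F",np.round(s["force"],1),"T",np.round(s["wrist_torque"],3),"Tx",(M[:,0]@s["wrist_torque"]).round(3),"tau6",round(s["tau"][5],3),"dq6",round(s["dq"][5],3),"q6",round(s["joints"][5],3),"g",round(s["grip_width"],3),"t",s["time_s"])
E
python3 s.py
```

```text
yaw 97.36 pos [ 648.67 -118.95   90.83] F [-2.6 -5.6  2.2] T [-0.593  0.467  0.175] Tx -0.175 tau6 -0.224 dq6 0.276 q6 -2.058 g 0.093 t 13.675
```

Emit:
carry_out(deltas=[[1, 0, 0, 0, 2, 0, 0], [1, 0, 0, 0, 4, 0, 0], [1, 0, 0, 0, 6, 0, 0], [1, 0, 0, 0, 8, 0, 0], [1, 0, 0, 0, 10, 0, 0]])

```text
time_s: 14.3
eef_pos: [648.7, -119.1, 90.8]
ee_rot: [0.707, 0.016, 0.707, -0.016]
force: [-1.9, -6.1, 2.1]
grip_width: 0.093
```

```bash
python3 s.py
```

```text
yaw 87.36 pos [ 648.7  -119.12   90.82] F [-1.9 -6.1  2.1] T [-0.824  0.463  0.195] Tx -0.196 tau6 -0.222 dq6 0.275 q6 -1.883 g 0.093 t 14.3
```

Emit:
carry_out(deltas=[[1, 0, -1, 0, 2, 0, 0], [1, 0, -1.5, 0, 4, 0, 0], [1, 0, -1.5, 0, 6, 0, 0], [1, 0, -1.5, 0, 8, 0, 0], [1, 0, -1.5, 0, 10, 0, 0]])

```text
time_s: 14.92
eef_pos: [648.7, -119.4, 90.8]
ee_rot: [0.703, 0.078, 0.703, -0.077]
force: [-3.7, 1.8, 4.9]
grip_width: 0.096
```

```bash
python3 s.py
```

```text
yaw 77.38 pos [ 648.68 -119.44   90.76] F [-3.7  1.8  4.9] T [0.623 0.58  0.164] Tx -0.163 tau6 -0.231 dq6 0.277 q6 -1.711 g 0.096 t 14.925
```

Emit:
carry_out(deltas=[[1, 0, 0, 0, 2, 0, 0], [1, 0, 0, 0, 4, 0, 0], [1, 0, 0, 0, 6, 0, 0], [1, 0, 0, 0, 8, 0, 0], [1, 0, 0, 0, 10, 0, 0]])

```text
time_s: 15.55
eef_pos: [648.6, -119.6, 90.8]
ee_rot: [0.693, 0.139, 0.693, -0.138]
force: [-4.1, 2.3, 4.9]
grip_width: 0.092
```

```bash
python3 s.py
```

```text
yaw 67.38 pos [ 648.65 -119.61   90.8 ] F [-4.1  2.3  4.9] T [0.483 0.591 0.153] Tx -0.152 tau6 -0.229 dq6 0.277 q6 -1.536 g 0.092 t 15.55
```

Emit:
carry_out(deltas=[[1, 0, 0, 0, 2, 0, 0], [1, 0, 0, 0, 4, 0, 0], [1, 0, 0, 0, 6, 0, 0], [1, 0, 0, 0, 8, 0, 0], [1, 0, 0, 0, 10, 0, 0]])

```text
time_s: 16.18
eef_pos: [648.6, -119.8, 90.8]
ee_rot: [0.679, 0.199, 0.679, -0.198]
force: [-4.6, 1.0, 5.4]
grip_width: 0.092
```

```bash
python3 s.py
```

```text
yaw 57.37 pos [ 648.59 -119.81   90.77] F [-4.6  1.   5.4] T [0.442 0.737 0.117] Tx -0.117 tau6 -0.227 dq6 0.277 q6 -1.362 g 0.092 t 16.175
```

Emit:
carry_out(deltas=[[1, 0, 0, 0, 2, 0, 0], [1, 0, 0, 0, 4, 0, 0], [1, 0, 0, 0, 6, 0, 0], [1, 0, 0, 0, 8, 0, 0], [1, 0, 0, 0, 10, 0, 0]])

```text
time_s: 16.8
eef_pos: [648.5, -120.0, 90.8]
ee_rot: [0.659, 0.257, 0.659, -0.257]
force: [-3.6, 1.5, 4.8]
grip_width: 0.095
```

```bash
python3 s.py
```

```text
yaw 47.37 pos [ 648.5  -119.95   90.79] F [-3.6  1.5  4.8] T [0.239 0.796 0.115] Tx -0.114 tau6 -0.225 dq6 0.277 q6 -1.187 g 0.095 t 16.8
```

Emit:
carry_out(deltas=[[1, 0, 0, 0, 2, 0, 0], [1, 0, 0, 0, 4, 0, 0], [1, 0, 0, 0, 6, 0, 0], [1, 0, 0, 0, 8, 0, 0], [1, 0, 0, 0, 10, 0, 0]])

```text
time_s: 17.42
eef_pos: [648.4, -120.1, 90.8]
ee_rot: [0.634, 0.313, 0.634, -0.313]
force: [-6.0, 0.3, 5.4]
grip_width: 0.097
```

```bash
python3 s.py
```

```text
yaw 37.37 pos [ 648.39 -120.1    90.8 ] F [-6.   0.3  5.4] T [0.186 0.918 0.122] Tx -0.122 tau6 -0.201 dq6 0.276 q6 -1.013 g 0.097 t 17.425
```

Emit:
carry_out(deltas=[[1, 0, -0.9, -1, 2, 0, 0], [1, 0, -0.9, -1, 4, 0, 0], [1, 0, -0.9, -1, 6, 0, 0], [1, 0, -0.9, -1, 8, 0, 0], [1, 0, -0.9, -1, 10, 0, 0]])

```text
time_s: 18.05
eef_pos: [648.1, -120.2, 90.8]
ee_rot: [0.605, 0.368, 0.603, -0.367]
force: [4.6, -1.9, 1.2]
grip_width: 0.092
```

```bash
python3 s.py
```

```text
yaw 27.36 pos [ 648.07 -120.19   90.81] F [ 4.6 -1.9  1.2] T [-0.324 -0.846  0.211] Tx -0.211 tau6 -0.167 dq6 0.28 q6 -0.839 g 0.092 t 18.05
```

Emit:
carry_out(deltas=[[1, 0, 0, 0, 1, 0, 0], [1, 0, 0, 0, 2, 0, 0], [1, 0, 0, 0, 3, 0, 0], [1, 0, 0, 0, 4, 0, 0], [1, 0, 0, 0, 5, 0, 0]])

```text
time_s: 18.68
eef_pos: [648.0, -120.2, 90.8]
ee_rot: [0.588, 0.394, 0.587, -0.393]
force: [4.1, -3.0, 1.1]
grip_width: 0.095
```

```bash
python3 s.py
```

```text
yaw 22.4 pos [ 647.98 -120.23   90.78] F [ 4.1 -3.   1.1] T [-0.407 -0.89   0.235] Tx -0.235 tau6 0.037 dq6 0.14 q6 -0.752 g 0.095 t 18.675
```

Emit:
carry_out(deltas=[[1, 0, 0.4, 0.7, -6, 0, 0], [1, 0, 0.4, 0.7, -12, 0, 0], [1, 0, 0.4, 0.7, -18, 0, 0], [1, 0, 0.4, 0.7, -24, 0, 0], [1, 0, 0.4, 0.7, -30, 0, 0]])

```text
time_s: 19.3
eef_pos: [648.4, -119.9, 90.8]
ee_rot: [0.67, 0.227, 0.669, -0.226]
force: [3.7, 1.0, 2.7]
grip_width: 0.089
```

```bash
python3 s.py
```

```text
yaw 52.6 pos [ 648.43 -119.89   90.81] F [3.7 1.  2.7] T [ 0.317 -0.655 -0.136] Tx 0.135 tau6 0.939 dq6 -0.831 q6 -1.28 g 0.089 t 19.3
```

Emit:
carry_out(deltas=[[1, 0, 0, 0, 1, 0, 0], [1, 0, 0, 0, 2, 0, 0], [1, 0, 0, 0, 3, 0, 0], [1, 0, 0, 0, 4, 0, 0], [1, 0, 0, 0, 5, 0, 0]])

```text
time_s: 19.92
eef_pos: [648.4, -120.0, 90.8]
ee_rot: [0.659, 0.258, 0.658, -0.257]
force: [4.7, 2.4, 2.9]
grip_width: 0.091
```

```bash
python3 s.py
```

```text
yaw 47.34 pos [ 648.36 -119.97   90.81] F [4.7 2.4 2.9] T [ 0.478 -0.82   0.098] Tx -0.098 tau6 -0.05 dq6 0.138 q6 -1.188 g 0.091 t 19.925
```

Emit:
carry_out(deltas=[[1, 0, 0, 0, 1, 0, 0], [1, 0, 0, 0, 2, 0, 0], [1, 0, 0, 0, 3, 0, 0], [1, 0, 0, 0, 4, 0, 0], [1, 0, 0, 0, 5, 0, 0]])

```text
time_s: 20.55
eef_pos: [648.3, -120.0, 90.8]
ee_rot: [0.647, 0.286, 0.647, -0.285]
force: [4.5, 2.7, 3.2]
grip_width: 0.09
```

```bash
python3 s.py
```

```text
yaw 42.35 pos [ 648.3  -120.03   90.81] F [4.5 2.7 3.2] T [ 0.459 -0.841  0.117] Tx -0.118 tau6 -0.048 dq6 0.138 q6 -1.101 g 0.09 t 20.55
```

Emit:
carry_out(deltas=[[1, 0, 0, 0, 1, 0, 0], [1, 0, 0, 0, 2, 0, 0], [1, 0, 0, 0, 3, 0, 0], [1, 0, 0, 0, 4, 0, 0], [1, 0, 0, 0, 5, 0, 0]])

```text
time_s: 21.18
eef_pos: [648.2, -120.1, 90.8]
ee_rot: [0.634, 0.314, 0.634, -0.313]
force: [3.9, 2.1, 2.8]
grip_width: 0.092
```

```bash
python3 s.py
```

```text
yaw 37.38 pos [ 648.23 -120.14   90.81] F [3.9 2.1 2.8] T [ 0.499 -0.892  0.215] Tx -0.215 tau6 -0.026 dq6 0.138 q6 -1.014 g 0.092 t 21.175
```

Emit:
carry_out(deltas=[[1, 0, 0, 0, 1, 0, 0], [1, 0, 0, 0, 2, 0, 0], [1, 0, 0, 0, 3, 0, 0], [1, 0, 0, 0, 4, 0, 0], [1, 0, 0, 0, 5, 0, 0]])

```text
time_s: 21.8
eef_pos: [648.2, -120.2, 90.8]
ee_rot: [0.62, 0.341, 0.62, -0.34]
force: [4.1, 2.8, 4.5]
grip_width: 0.09
```

```bash
python3 s.py
```

```text
yaw 32.41 pos [ 648.15 -120.19   90.77] F [4.1 2.8 4.5] T [ 0.467 -0.916  0.213] Tx -0.213 tau6 -0.013 dq6 0.139 q6 -0.927 g 0.09 t 21.8
```

tau6 is the low-noise signal. It stays flat down to yaw 42 or so, then rises about 0.24 N m/rad. First touch is therefore near yaw 43, and yaw 20–21 should give about 14–15 N. I'll turn on slowly.

Emit:
carry_out(deltas=[[1, 0, 0, 0, 1, 0, 0], [1, 0, 0, 0, 2, 0, 0], [1, 0, 0, 0, 3, 0, 0], [1, 0, 0, 0, 4, 0, 0], [1, 0, 0, 0, 5, 0, 0]])

```text
time_s: 22.42
eef_pos: [648.1, -120.3, 90.8]
ee_rot: [0.604, 0.368, 0.604, -0.367]
force: [4.5, 3.0, 5.5]
grip_width: 0.095
```

```bash
python3 s.py
```

```text
yaw 27.42 pos [ 648.06 -120.29   90.78] F [4.5 3.  5.5] T [ 0.532 -0.841  0.193] Tx -0.194 tau6 0.014 dq6 0.139 q6 -0.84 g 0.095 t 22.425
```

Emit:
carry_out(deltas=[[1, 0, 0, 0, 1, 0, 0], [1, 0, 0, 0, 2, 0, 0], [1, 0, 0, 0, 3, 0, 0], [1, 0, 0, 0, 4, 0, 0], [1, 0, 0, 0, 5, 0, 0]])

```text
time_s: 23.05
eef_pos: [648.0, -120.3, 90.8]
ee_rot: [0.588, 0.393, 0.588, -0.393]
force: [3.2, 1.5, 6.8]
grip_width: 0.09
```

```bash
python3 s.py
```

```text
yaw 22.43 pos [ 647.99 -120.3    90.75] F [3.2 1.5 6.8] T [ 0.488 -0.756  0.238] Tx -0.239 tau6 0.035 dq6 0.141 q6 -0.753 g 0.09 t 23.05
```

Emit:
carry_out(deltas=[[1, 0, 0, 0, 0.7, 0, 0], [1, 0, 0, 0, 1, 0, 0], [1, 0, 0, 0, 1, 0, 0], [1, 0, 0, 0, 1, 0, 0], [1, 0, 0, 0, 1, 0, 0]])

```text
time_s: 23.68
eef_pos: [648.0, -120.3, 90.8]
ee_rot: [0.584, 0.398, 0.584, -0.398]
force: [3.6, 1.8, 5.3]
grip_width: 0.094
```

```bash
python3 s.py
```

```text
yaw 21.46 pos [ 648.   -120.29   90.8 ] F [3.6 1.8 5.3] T [ 0.508 -0.753  0.147] Tx -0.147 tau6 0.172 dq6 -0.002 q6 -0.736 g 0.094 t 23.675
```

Emit:
carry_out(deltas=[[0.8, 0, 0, 0, 0, 0, 0], [0.6, 0, 0, 0, 0, 0, 0], [0.45, 0, 0, 0, 0, 0, 0], [0.45, 0, 0, 0, 0, 0, 0], [0.45, 0, 0, 0, 0, 0, 0]])

```text
time_s: 24.3
eef_pos: [647.8, -120.3, 90.3]
ee_rot: [0.584, 0.398, 0.585, -0.398]
force: [-0.3, 0.0, 0.1]
grip_width: 0.278
```

```bash
python3 s.py; python3 - <<'E'
from h import *
b=viewer.capture("side"); cv2.imwrite("pics/s5.png",cv2.resize(b[165:235,255:325],(560,560),interpolation=cv2.INTER_CUBIC)[:,:,::-1])
E
```

```text
yaw 21.49 pos [ 647.77 -120.34   90.32] F [-0.3  0.   0.1] T [-0.016  0.004  0.049] Tx -0.049 tau6 0.002 dq6 0.001 q6 -0.737 g 0.278 t 24.3
```

View pics/s5.png

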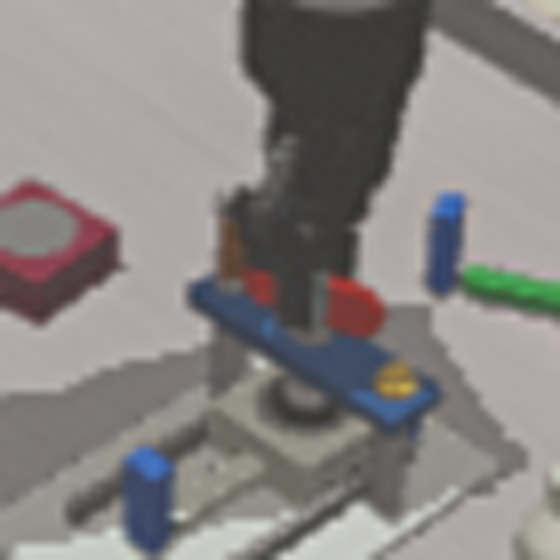

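The blade is turned and free between the open fingers, and the amber glass at (230,245) is intact. I'll go straight up.

Emit:
carry_out(deltas=[[0.45, -8, 0, 0, 0, 0, 0], [0.45, -25, 0, 0, 0, 0, 0], [0.45, -50, 0, 0, 0, 0, 0], [0.45, -80, 0, 0, 0, 0, 0], [0.45, -100, 0, 0, 0, 0, 0]])

```text
time_s: 24.98
eef_pos: [648.4, -120.4, 193.7]
ee_rot: [0.586, 0.398, 0.583, -0.397]
force: [-0.3, 0.8, 0.3]
grip_width: 0.274
```

Emit:
carry_out(deltas=[[0.45, -10, -40, 0, 0, 0, 0], [0.45, -10, -80, 0, 0, 0, 0], [0.45, -10, -120, 0, 0, 0, 0], [0.45, -10, -150, 0, 0, 0, 0], [0.45, -10, -150, 0, 0, 0, 0]])

```text
time_s: 25.6
eef_pos: [507.6, -176.0, 202.2]
ee_rot: [0.585, 0.399, 0.583, -0.398]
force: [0.8, 0.2, 0.1]
grip_width: 0.28
```

```bash
python3 s.py; python3 - <<'E'
from h import *
A=[]
for n,(x0,x1,y0,y1) in {"top":(270,345,155,230),"side":(250,325,180,255)}.items():
    b=viewer.capture(n); A.append(cv2.resize(b[y0:y1,x0:x1],(400,400),interpolation=cv2.INTER_CUBIC))
    H=cv2.cvtColor(b[y0:y1,x0:x1],cv2.COLOR_RGB2HSV).astype(int);h,s,v=H[:,:,0],H[:,:,1],H[:,:,2]
    for p in comps((h>95)&(h<130)&(s>120)&(v>50),(x0,y0)): print(n,len(p),p.mean(0).round(1),plane(n,p.mean(0),50 if n=="side" else 60).round(1))
cv2.imwrite("pics/both6.png",np.hstack(A)[:,:,::-1])
E
```

```text
yaw 21.39 pos [ 507.57 -176.05  202.23] F [0.8 0.2 0.1] T [-0.026 -0.048 -0.046] Tx 0.046 tau6 -0.213 dq6 0.019 q6 -0.926 g 0.28 t 25.6
top 45 [306.2 169.3] [[ 678.7 -112.9   60. ]]
top 167 [308.2 179.1] [[ 646.2 -119.3   60. ]]
top 21 [308.9 207.5] [[ 553.1 -120.4   60. ]]
side 67 [293.6 208.7] [[ 662.7 -106.7   50. ]]
side 10 [272.9 222.7] [[ 557.5 -116.6   50. ]]
```

View pics/both6.png

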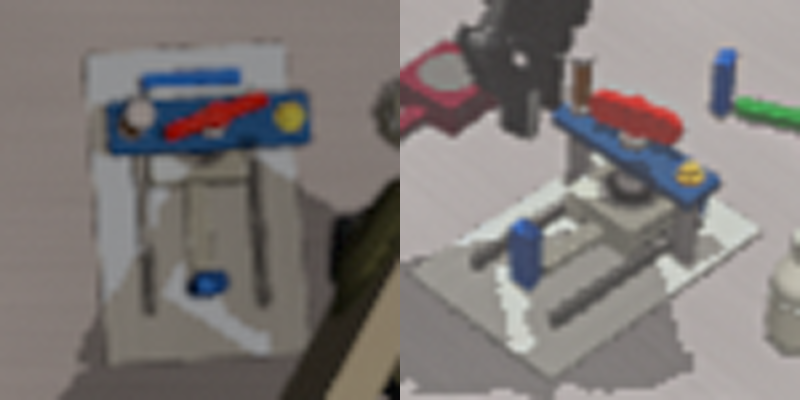

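The fin is at x=553.1, against an expected 553. The blade stands at about -70°, as commanded, the glass is intact and the robot is clear. I'm handing in.

Emit:
carry_out(deltas=[[0.45, 0, 0, 0, 0, 0, 0], [0.45, 0, 0, 0, 0, 0, 0], [0.45, 0, 0, 0, 0, 0, 0], [0.45, 0, 0, 0, 0, 0, 0], [0.45, 0, 0, 0, 0, 0, 0]])

```text
time_s: 26.32
eef_pos: [508.4, -175.3, 200.5]
ee_rot: [0.584, 0.398, 0.585, -0.398]
force: [-0.5, 0.3, 0.5]
grip_width: 0.275
```

```bash
python3 -c "
from rig import order
print(order.finish_job())"
```

```text
the job is handed in; nothing more can be done
None
```

I slid the white cassette home, tightened the wing screw to an estimated 14–15 N, let go, backed the arm clear and handed in at about 26 s. No verdict was reported.

- **Cassette:** I stopped pushing when the force rose by about 7 N against the stop. In the last picture the fin is at x ≈ 553 mm, which is where it should be when the cassette is home.
- **Screw force:** I turned the screw about 86° clockwise in total, backing off 30° once on the way to re-check where the foot first touches. First touch was at about 65°, taken from the last joint's torque. The final force rests on that torque and on the turn past first touch, which gives roughly 11 to 15 N.
- **Check that disagreed:** The wrist torque sensor scattered by about ±0.05 N m and taken alone would have suggested about 20 N. I went by the steadier joint torque.
- **Surroundings:** In the last picture the sight glass stands intact beside the wings. I felt no contact with it or with any bystander. I did not measure the bystanders' final positions.

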